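Shield the UV slide-curing lamp and switch it to exposure

ROBOT

A 6-joint arm with a two-finger parallel gripper is mounted at the origin on the work surface; the furniture and walls round the work are solid. World frame = base frame: x ahead of the robot, y to its left, z up, the work surface at z = 0. Lengths are in m, angles in rad, forces in N, time in s.
With the tool pointing down it reaches from about 0.25 to 0.725 m from the base axis. Payload 4 kg.
Tool frame: the origin (TCP) lies midway between the tips of the shut fingers; the grasp point (between the pads) lies 19 mm behind it; z points along the fingers, y is the direction in which the jaws open and shut (so a half turn about z gives the same grasp; the last joint's range is limited). The gripper opens to 85 mm and grips with 20 to 120 N. Pads are 22 mm wide; open, the fingers measure 114 mm over their backs; the gripper's body (76 mm by 85 mm) begins 54 mm behind the grasp point. The pads swing forward as they close: fully open they stand 13 mm farther back than shut.
Start: joints at [-1.116, 0.241, 0.005, 1.335, 0, 1.571], TCP at [0.22, -0.449, 0.231] pointing down, gripper open.
Joint ranges: [-2.72, 2.72], [-1.05, 1.87], [-1.09, 1.28], [-1.99, 2.15], [-1.42, 1.44], [-3.14, 3.14]. Speed limits (rad/s): [2.79, 2.79, 3.14, 3.14, 3.14, 3.14].

INTERFACE

Orientations are given as a unit quaternion [x, y, z, w].
In Python, from workcell import get_obs, camera, camera_model, job_done, masks_of gives the robot as it stands.
- The arm moves only by the tool jog_arm, never from a script. Its argument "deltas" is a list that holds one entry, the list of rows, each a list of 7 numbers: the shift along the tool's x, y, z in mm, then the turn, a rotation vector about the tool's x, y, z in degrees, then the finger opening in mm, from 0 to 85.4. A call has 1 to 5 rows; each row shifts and turns the pose as measured when the row begins, along the tool's axes as they then stand; what a row does not reach is not made up. A row lasts 1/10 s, in which the tool goes at most 50 mm and 8.59 degrees, less where a joint would pass 70% of its speed; a pose out of reach is approached as far as the arm can. A call with a gripper value outside its range is refused whole. The fingers move at their own pace and stop on an object; the grip force is fixed at half the most. Time passes only in rows, so rows that do not move let the fingers close. It gives the time, the measured TCP pose, the force and the opening at its end, in the units of the state.
- get_obs(): the state, without advancing time (a new reading comes with each control period).
- camera(name): name is "scene" or "top"; returns the picture (420x560x3 uint8, red, green, blue); there is no depth.
- camera_model(name): a dict with "fovy" (degrees; the focal length in pixels is half the picture's height over the tangent of half this angle, whatever the lens; pixels are square), "cx", "cy" (the principal point, pixels), "pose" (4x4, takes a point from camera to world coordinates). Camera axes: x right, y down, z forward; pixel columns grow to the right and rows downward; lengths in m; the calibration is good to about 2 mm. A picture is of the moment at which its call begins. camera_model takes no time and is no camera call.
- job_done(): hands the job in, once; it reports no verdict.
Trained networks look in the newest picture that a camera, given by its name, has taken for a name from the list of things; names that differ only in an ending like _2 or _b are one class to them, and where a whole thing is asked for, a point or a joint stands for the part that bears it (a point fixed in the world has none). Each returns a list of dicts, best first, with "conf" (0 to 1); they miss things now and then, are a little off and sometimes report something else, mostly with a low value. They report only what shows in the picture. A call takes as long as a camera call.
- masks_of(target, camera): "pixels" (420x560 bool, what is visible of it) and "at" ([column, row] in pixels, amid what is visible of it).
The state is a dict: "clock": time; "joint_pos": joint angles; "joint_vel": joint speeds; "tau": joint torques, N m; "eef_pos": TCP position; "tool_rot": TCP orientation; "ft_force": force on the tool from outside, world axes, zero at the start; "ft_torque": the same for the moment, N m; "grip_width": finger opening in m.
Only numpy, scipy, OpenCV 4.12 (cv2) and the standard library are available. Lean on these libraries where they do the work, as an engineer would, in place of code of your own. Each camera call takes 0.05 s, during which the arm holds its last target. There are 200 camera calls.

TASK

The slide under the curing lamp is ready for its UV exposure. First hang the black folded shield astride the front rail of the lamp stand, between the two posts, and let go of it; then turn the console's selector knob clockwise until it clicks home at the triangle mark. A safety stop just before the triangle lets the pointer pass only while the knob is gently pressed in: never force it against the stop or jam it into the panel, let it spring out again afterwards, and do not knock over or push aside the dropper vial that stands on the lamp stand's base.

Things in the scene. Friction and masses are not known exactly. Their poses are not given: they have to be found in the camera images.
- shield: Black folded sheet shield, an inverted U that stands on its two equal legs: 110 mm long (its y axis), 28 mm across outside (its x axis), 22 mm clear between the legs, walls 3 mm, 85 mm high, 120 g. The fold at the top is half round. Origin: centre between the feet, on the desk; z up. Either way round is the same.
- shield_ridge (a point): Top of the shield's fold, middle of its length (85 mm above the shield's origin, same axes).
- lamp_stand: UV lamp stand, fixed: grey base plate 170 x 220 mm, two posts at the front 196 mm apart with a horizontal rail between them; behind it a slide stage and a finned lamp head (starts 59 mm behind the rail, 148 mm high) on a column 176 mm high. Origin: centre of its underside; -x is the front, y along the rail.
- rail_mid (a point): Middle of the front rail's axis: round steel rod, diameter 12 mm, 150 mm above the desk, along its y axis; 176 mm clear between the end collars (diameter 20 mm). x points to the back of the stand, z up. With the shield hung, the ridge stands 9 mm above this point.
- console: White control console, fixed: 170 mm wide (y), 150 mm deep (x), 41 mm high at the front and 105 mm at the back; its panel slopes 27 degrees and faces the front (-x) and up. Origin: centre of its underside.
- knob_top (a point): Centre of the top of the selector's black grip bar, on its turning axis. z points out along that axis (the panel's normal), y along the bar towards the pointer. The bar is 12 mm thick (x), 40 mm long (y), 23 mm deep, above a round skirt 44 mm across; the panel's face is 34.5 mm below this point. The knob presses in by 5.5 mm against a spring (6 N rising to 9 N).
- pointer_tip (a point): Tip of the knob's steel pointer tab, 29 mm from the turning axis and 26.5 mm below the knob's top; moves with the knob, axes as knob_top. The knob turns clockwise seen from outside in clicks of 40 degrees, six positions: open ring (pointer to the left), one dot, two dots, three dots, triangle, square.
- triangle_click (a point): Fixed point on the console, just inside the triangle mark, where the pointer tip stands when the knob has clicked home at the triangle and is sprung out. A small steel bracket, 20 degrees before it, reaches over the pointer's path and stops the pointer unless the knob is pressed in by 4 mm or more.
- adhesive_vial: Bystander: amber dropper vial with black cap, 25 mm across, 62 mm high, standing loose on the lamp stand's base plate (17 mm high) beside the stage, behind the rail; origin at the centre of its foot.
- panel: The console's sloping aluminium panel, 128 mm up the slope, 152 mm wide, with its marks and the steel bracket. Origin: on its face, on the selector's axis; z out along that axis, x up the slope, y to the left as the operator sees it. Angles of the pointer seen from outside, from straight up: ring 100 degrees to the left, triangle 60 degrees to the right.
- knob: The selector knob, which turns and presses in. Origin: on its axis, 34.5 mm below knob_top (on the panel's face when it is sprung out); axes as knob_top. It meets the panel's bezel when pressed in by 5.5 mm; the switch is damaged if knob or pointer are pressed against the panel or the bracket with more than 40 N.

How it is judged:
On the way, in this order (a step that is already met when the one before it is completed fails the run):
1. the shield hangs astride the front rail, released (z of shield_ridge in the frame of rail_mid between 0.003 and 0.015 m and x of shield_ridge in the frame of rail_mid between -0.009 and 0.009 m and y of shield_ridge in the frame of rail_mid between -0.036 and 0.036 m and angle between shield's own z axis and vertical below 0.3 rad and contact force between the fingers and shield below 0.1 N), for 0.3 s.
2. the selector has clicked home at the triangle, sprung out (distance between pointer_tip and triangle_click below 0.0035 m), for 0.2 s.
At the end, for the whole second after the job is handed in: The pointer tip stands within 3.5 mm of its clicked-home point at the triangle (knob sprung out); the shield hangs astride the front rail between the posts (ridge 3 to 15 mm above the rail's axis, within 9 mm of it across and 36 mm of its middle along it, tilted less than 0.3 rad) and is at rest (distance between pointer_tip and triangle_click below 0.0035 m and z of shield_ridge in the frame of rail_mid between 0.003 and 0.015 m and x of shield_ridge in the frame of rail_mid between -0.009 and 0.009 m and y of shield_ridge in the frame of rail_mid between -0.036 and 0.036 m and angle between shield's own z axis and vertical below 0.3 rad and linear speed of shield below 0.05 m/s); the robot touches nothing.
It fails at once if the dropper vial is knocked over or pushed away by more than 30 mm (angle between adhesive_vial's own z axis and vertical above 0.6 rad or distance of adhesive_vial from where it was at the start of the episode above 0.03 m).
It fails at once if the knob or its pointer is forced against the panel or the safety stop with more than 40 N (contact force between knob and panel above 40 N).
It also fails if it takes over 67 s, if anything falls off the work surface, if the arm or the gripper's body presses on something with over 40 N, if the wrist force passes 120 N, or if a joint passes its speed limit or range.

## Working session

There is one attempt and no reset: what is moved stays moved. The work goes in short steps, Python scripts to look and compute and a tool call to move; the robot and the scene stay as the last step left them, time stands still between calls to the robot, and variables do not carry over. Pictures are saved under pics/ and viewed, about 8 in all and at most 12, crops included, and the job is handed in when it is done.

Besides the shell and the picture viewer there is one more tool, called after "Emit:" as name([rows], argument=value, ...), one row to a line, values as JSON. jog_arm: Moves the arm, as the interface text tells. Its arguments: {"type":"object","properties":{"deltas":{"type":"array"}},"required":["deltas"]}

```bash
ls; mkdir -p pics
python3 - <<'E'
from workcell import *
import cv2,numpy as np
o=get_obs();print({k:np.round(v,3).tolist() for k,v in o.items()})
for n in("scene","top"):
    im=camera(n);m=camera_model(n);print(n,m["fovy"],m["cx"],m["cy"],np.round(m["pose"],4).tolist())
    cv2.imwrite(f"pics/{n}0.png",im[:,:,::-1])
    for t in("shield","lamp_stand","console","knob","adhesive_vial","panel"):
        r=masks_of(t,n)
        print(t,[(round(d["conf"],2),np.round(d["at"],1).tolist(),int(d["pixels"].sum())) for d in r][:3])
        if r: np.save(f"pics/{n}_{t}.npy",r[0]["pixels"])
E
```

```text
pics
{'clock': 0.0, 'joint_pos': [-1.116, 0.241, 0.004, 1.335, -0.0, 1.571], 'joint_vel': [-0.001, 0.001, -0.001, 0.0, -0.001, -0.001], 'tau': [0.001, -37.232, 25.24, 0.017, 0.0, 0.0], 'eef_pos': [0.219, -0.449, 0.23], 'tool_rot': [0.974, 0.225, -0.0, -0.001], 'ft_force': [0.483, -0.509, -0.117], 'ft_torque': [-0.011, 0.001, -0.002], 'grip_width': 0.085}
scene 48.69993619441173 269.9054319594797 212.64593034817588 [[-0.7785, -0.418, 0.4682, -0.012], [-0.6274, 0.496, -0.6003, 0.6447], [0.0187, -0.7611, -0.6484, 0.803], [0.0, 0.0, 0.0, 1.0]]
shield [(0.92, [271.5, 228.4], 1418)]
lamp_stand [(0.78, [196.0, 308.2], 8942)]
console [(0.87, [334.2, 185.4], 3850)]
knob [(0.57, [344.4, 177.0], 174)]
adhesive_vial [(0.68, [340.0, 178.2], 1786), (0.62, [163.7, 326.4], 291)]
panel [(0.67, [339.9, 175.2], 1736)]
top 56.52590120004923 283.19552198134653 211.85731340254893 [[0.0268, -0.9987, 0.0437, 0.4035], [-0.9996, -0.0266, 0.0054, 0.0406], [-0.0042, -0.0438, -0.999, 1.1461], [0.0, 0.0, 0.0, 1.0]]
shield [(0.59, [306.7, 198.0], 504)]
lamp_stand [(0.68, [207.4, 205.9], 4544)]
console [(0.96, [396.9, 209.9], 3674)]
knob [(0.66, [400.2, 216.8], 187)]
adhesive_vial [(0.3, [398.7, 209.9], 2344)]
panel [(0.67, [400.2, 211.6], 2368)]
```

Run:
```python
import cv2,numpy as np
a=cv2.imread("pics/scene0.png")[100:400,80:480];cv2.imwrite("pics/s1.png",cv2.resize(a,(800,600),interpolation=cv2.INTER_CUBIC))
a=cv2.imread("pics/top0.png")[120:300,140:480-20*4+40];print(a.shape);cv2.imwrite("pics/t1.png",cv2.resize(a,None,fx=2.5,fy=2.5,interpolation=cv2.INTER_CUBIC))
```

```text
(180, 300, 3)
```

View pics/s1.png

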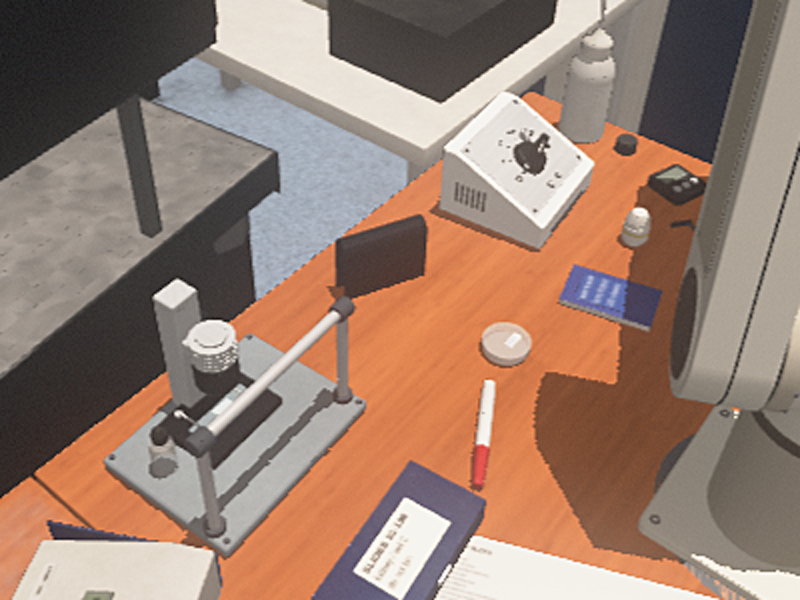

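View pics/t1.png

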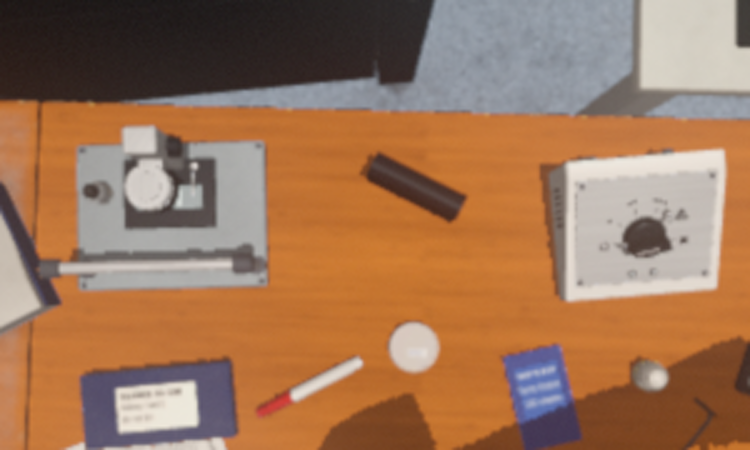

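The scene crop shows the stand with its rail at left, the shield standing free mid-table and the console upper right. The top crop shows the shield turned about 27° at about (415,187) and the knob at (645,238). Next I'll zoom in on the stand and the knob.

```bash
cat > h.py <<'E'
import numpy as np,cv2
from workcell import *
def ray(n,u,v):
    m=camera_model(n);P=np.array(m["pose"]);f=210/np.tan(np.radians(m["fovy"])/2)
    d=P[:3,:3]@np.array([(u-m["cx"])/f,(v-m["cy"])/f,1]);return P[:3,3],d
def onz(n,u,v,z):
    o,d=ray(n,u,v);return o+d*(z-o[2])/d[2]
def proj(n,X):
    m=camera_model(n);P=np.array(m["pose"]);f=210/np.tan(np.radians(m["fovy"])/2)
    c=(np.atleast_2d(X)-P[:3,3])@P[:3,:3];return np.c_[m["cx"]+f*c[:,0]/c[:,2],m["cy"]+f*c[:,1]/c[:,2]]
def crop(n,im,x,y,w,h,s):
    c=cv2.resize(im[y:y+h,x:x+w],None,fx=s,fy=s,interpolation=cv2.INTER_CUBIC)
    for i in range(0,w,10):
        cv2.line(c,(i*s,0),(i*s,6 if i%50 else 14),(0,0,255),1)
        if i%20==0: cv2.putText(c,str(x+i),(i*s,22),0,.35,(0,0,255),1)
    for i in range(0,h,10):
        cv2.line(c,(0,i*s),(6,i*s),(0,0,255),1)
        if i%20==0: cv2.putText(c,str(y+i),(8,i*s+4),0,.35,(0,0,255),1)
    return c
E
python3 - <<'E'
from h import *
t=cv2.imread("pics/top0.png");s=cv2.imread("pics/scene0.png")
A=crop("top",t,150,170,100,75,4);B=crop("top",t,360,175,75,75,4)
C=crop("scene",s,120,225,145,150,2);D=crop("scene",s,300,140,80,75,4)
W=np.zeros((600,800,3),np.uint8)
for im,x,y in((A,0,0),(B,420,0),(C,0,300),(D,420,300)): W[y:y+im.shape[0],x:x+im.shape[1]]=im[:,:800-x]
cv2.imwrite("pics/z1.png",W)
for n,z in(("top",.08),):
    M=np.load(f"pics/{n}_shield.npy").astype(np.uint8)
    r=cv2.minAreaRect(np.argwhere(M)[:,::-1].astype(np.float32));print(r)
    b=cv2.boxPoints(r);X=np.array([onz("top",*p,.08) for p in b]);print(X.round(4),X.mean(0))
    e=X[1]-X[0],X[2]-X[1];print([(np.linalg.norm(q),np.degrees(np.arctan2(q[1],q[0]))) for q in e])
M=np.load("pics/scene_shield.npy").astype(np.uint8)
r=cv2.approxPolyDP(cv2.findContours(M,0,1)[0][0],4,True);print(r[:,0].tolist())
E
```

```text
((306.2000427246094, 194.60000610351562), (40.24921798706055, 12.521980285644531), 26.56505012512207)
[[ 0.5069  0.0418  0.08  ]
 [ 0.5381  0.0273  0.08  ]
 [ 0.4913 -0.0724  0.08  ]
 [ 0.4602 -0.0578  0.08  ]] [ 0.49911566 -0.01531153  0.08      ]
[(np.float64(0.03441550187089435), np.float64(-24.967810379274496)), (np.float64(0.11015071221316242), np.float64(-115.1677427075345))]
[[290, 208], [247, 221], [247, 241], [253, 248], [291, 236]]
```

View pics/z1.png

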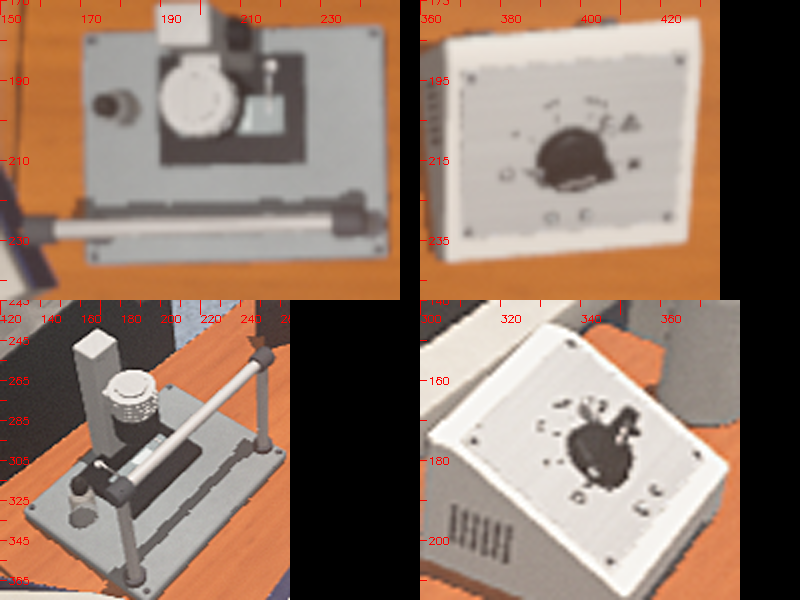

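Run:
```python
from h import *
def tri(a,b):
    A=np.zeros((3,3));B=np.zeros(3);L=[]
    for n,p in(("top",a),("scene",b)):
        o,d=ray(n,*p);d/=np.linalg.norm(d);Q=np.eye(3)-np.outer(d,d);A+=Q;B+=Q@o;L.append((o,d))
    X=np.linalg.solve(A,B);return X,max(np.linalg.norm(np.cross(X-o,d)) for o,d in L)
for nm,a,b in(("railL",(164.5,227.2),(185,316)),("railR",(233,225.2),(246,257.5))):
    X,e=tri(a,b);print(nm,X.round(4),round(e,4),"onz top",onz("top",*a,.15).round(4),"scene",onz("scene",*b,.15).round(4))
S={"UL":((373,194.2),(313.5,175)),"UR":((425,190),(338,150.7)),"DR":((422,229.2),(369.2,178.8)),"DL":((372,233),(347.7,205.2))}
P={}
for k,(a,b) in S.items(): P[k],e=tri(a,b);print(k,P[k].round(4),round(e,4))
Q=np.array(list(P.values()));c=Q.mean(0);n=np.linalg.svd(Q-c)[2][2];n*=np.sign(n[2]);print("c",c,"n",n,"slope",np.degrees(np.arccos(n[2])),"yaw",np.degrees(np.arctan2(-n[1],-n[0])))
for e in(("UL","UR"),("DL","DR"),("UL","DL"),("UR","DR")):
    d=P[e[0]]-P[e[1]];print(e,np.linalg.norm(d),np.degrees(np.arctan2(d[1],d[0])))
def onp(nm,p):
    o,d=ray(nm,*p);return o+d*((c-o)@n)/(d@n)
R=onp("top",(381.8,218.5));Sq=onp("top",(413.2,215.7));T=onp("top",(412.5,205.8));print("ring,sq,tri",R,Sq,T)
print("ring scene",onp("scene",(338.5,188.5)))
# base plate corners top z=.017 
for p in((170.5,178),(245,176.5),(248.5,234.5),(171.5,236)): print("base",onz("top",*p,.017).round(4))
for v in((175.7,196),):print("vial cap",onz("top",*v,.079).round(4))
# scene shield check
for p in((290,208),(247,221)): print("sh",onz("scene",*p,.083).round(4))
c0=np.array([.4991,-.0153]);
# shield model proj compare w/ mask centroids
for nm in("top","scene"):
    M=np.load(f"pics/{nm}_shield.npy");print(nm,np.argwhere(M).mean(0)[::-1],np.argwhere(M).min(0)[::-1],np.argwhere(M).max(0)[::-1])
a=np.radians(64.9);u=np.array([np.cos(a),np.sin(a)]);w=np.array([-u[1],u[0]])
pts=[np.r_[c0+s*.055*u+t*.014*w,z] for s in(1,-1) for t in(1,-1) for z in(0,.071)]
pts+=[np.r_[c0+s*.055*u,.085] for s in(1,-1)]
for nm in("top","scene"): q=proj(nm,np.array(pts));print(nm,q.min(0),q.max(0))
```

```text
railL [0.3995 0.3471 0.1506] 0.0005 onz top [0.3999 0.3476 0.15  ] scene [0.3994 0.3465 0.15  ]
railR [0.4104 0.1737 0.149 ] 0.001 onz top [0.4096 0.173  0.15  ] scene [0.4106 0.1749 0.15  ]
UL [ 0.5025 -0.1932  0.1021] 0.0005
UR [ 0.517  -0.3326  0.1017] 0.001
DR [ 0.4135 -0.3437  0.048 ] 0.0003
DL [ 0.3984 -0.2041  0.0496] 0.0006
c [ 0.45785279 -0.2684018   0.07535137] n [-0.45012083 -0.05446556  0.89130508] slope 26.9622968814251 yaw 6.89936640156049
('UL', 'UR') 0.14007227490777155 95.96986069619619
('DL', 'DR') 0.14051822191309893 96.20777919517745
('UL', 'DL') 0.11711902930216188 5.9312180840601485
('UR', 'DR') 0.1171181617174722 6.171269653802092
ring,sq,tri [ 0.43956696 -0.225771    0.06872185] [ 0.44960251 -0.31212363  0.06851313] [ 0.47594933 -0.30539929  0.08222953]
ring scene [ 0.44156631 -0.22509858  0.06977264]
base [0.5427 0.3769 0.017 ]
base [0.5528 0.1603 0.017 ]
base [0.3848 0.145  0.017 ]
base [0.3745 0.3673 0.017 ]
vial cap [0.4858 0.3422 0.079 ]
sh [ 0.4815 -0.0669  0.083 ]
sh [0.53   0.0361 0.083 ]
top [306.22222222 194.48611111] [287 181] [326 207]
scene [269.69675599 227.68758815] [247 207] [292 248]
top [285.83917412 181.47390951] [326.11858521 209.60562464]
scene [247.52242002 208.7111368 ] [293.95135784 251.0533504 ]
```

```bash
cat >> h.py <<'E'
from scipy.spatial.transform import Rotation as Ro
def down(az):  # tool z down, tool y at azimuth az deg
    a=np.radians(az);y=np.array([np.cos(a),np.sin(a),0]);z=np.array([0,0,-1.]);return Ro.from_matrix(np.c_[np.cross(y,z),y,z])
def cur():
    o=get_obs();return np.array(o["eef_pos"]),Ro.from_quat(o["tool_rot"]),o
def plan(p1,R1,n,grip,p0=None,R0=None,via=None):
    if p0 is None: p0,R0,_=cur()
    w=(R0.inv()*R1).as_rotvec() if via is None else via
    rows=[]
    for i in range(n):
        Ri=R0*Ro.from_rotvec(w*i/n)
        d=Ri.inv().apply((np.array(p1)-p0)/n)*1e3
        rows.append([round(float(x),1) for x in d]+[round(float(x),2) for x in np.degrees(w)/n]+[grip])
    for i in range(0,n,5): print(rows[i:i+5])
E
python3 - <<'E'
from h import *
plan([.4995,-.0152,.17],down(-25.1),12,60)
E
```

```text
[[36.8, -22.2, 5.1, -0.0, 0.0, -3.24, 60], [38.0, -20.1, 5.1, -0.0, 0.0, -3.24, 60], [39.1, -17.9, 5.1, -0.0, 0.0, -3.24, 60], [40.1, -15.7, 5.1, -0.0, 0.0, -3.24, 60], [40.9, -13.4, 5.1, -0.0, 0.0, -3.24, 60]]
[[41.6, -11.1, 5.1, -0.0, 0.0, -3.24, 60], [42.1, -8.7, 5.1, -0.0, 0.0, -3.24, 60], [42.6, -6.3, 5.1, -0.0, 0.0, -3.24, 60], [42.9, -3.9, 5.1, -0.0, 0.0, -3.24, 60], [43.0, -1.5, 5.1, -0.0, 0.0, -3.24, 60]]
[[43.0, 0.9, 5.1, -0.0, 0.0, -3.24, 60], [42.9, 3.4, 5.1, -0.0, 0.0, -3.24, 60]]
```

Emit:
jog_arm([
  [[37, -22, 5, 0, 0, -3.2, 60], [38, -20, 5, 0, 0, -3.2, 60], [39, -18, 5, 0, 0, -3.2, 60], [40, -16, 5, 0, 0, -3.2, 60], [41, -13, 5, 0, 0, -3.2, 60]],
])

```text
clock: 1.2
eef_pos: [0.3385, -0.2691, 0.2059]
tool_rot: [0.934, 0.358, 0.0, 0.003]
ft_force: [0.4, -1.0, 0.2]
grip_width: 0.0599
```

Emit:
jog_arm([
  [[42, -11, 5, 0, 0, -3.2, 60], [42, -9, 5, 0, 0, -3.2, 60], [43, -6, 5, 0, 0, -3.2, 60], [43, -4, 5, 0, 0, -3.2, 60], [43, -1, 5, 0, 0, -3.2, 60]],
])

```text
clock: 1.7
eef_pos: [0.4609, -0.0807, 0.1808]
tool_rot: [0.872, 0.489, 0.001, 0.005]
ft_force: [0.5, -0.7, 0.1]
grip_width: 0.0602
```

Run:
```python
from h import *
p,R,o=cur();print(p,np.degrees(np.arctan2(*R.as_matrix()[[1,0],1])),o["clock"],o["joint_pos"])
plan([.4995,-.0152,.14],down(-25.1),5,60)
```

```text
[ 0.46087156 -0.0806643   0.18084391] -31.42487729241038 1.7 [-0.16939379  0.20047579 -0.18129125  1.1805411  -0.00597633  1.94985692]
[[15.2, -0.3, 8.1, 0.11, 0.03, -1.27, 60], [15.2, 0.0, 8.1, 0.11, 0.03, -1.27, 60], [15.2, 0.4, 8.1, 0.11, 0.03, -1.27, 60], [15.2, 0.7, 8.2, 0.11, 0.03, -1.27, 60], [15.2, 1.1, 8.2, 0.11, 0.03, -1.27, 60]]
```

Emit:
jog_arm([
  [[15.2, -0.3, 8, 0.1, 0, -1.3, 60], [15.2, 0, 8, 0.1, 0, -1.3, 60], [15.2, 0.4, 8, 0.1, 0, -1.3, 60], [15.2, 0.7, 8, 0.1, 0, -1.3, 60], [15.2, 1.1, 8, 0.1, 0, -1.3, 60]],
])

```text
clock: 2.2
eef_pos: [0.5037, -0.0073, 0.1399]
tool_rot: [0.839, 0.544, 0.001, 0.002]
ft_force: [-0.2, 0.1, 0.0]
grip_width: 0.0602
```

Run:
```python
from h import *
p,R,o=cur();print(p,np.degrees(np.arctan2(*R.as_matrix()[[1,0],1])),o["clock"])
t=camera("top");s=camera("scene")
A=crop("top",t[:,:,::-1],250,150,100,100,4);B=crop("scene",s[:,:,::-1],210,150,100,120,4)
W=np.zeros((480,800,3),np.uint8);W[:400,:400]=A;W[:,400:]=B;cv2.imwrite("pics/g1.png",W)
plan([.4995,-.0152,.047],down(-25.1),5,60)
```

```text
[ 0.50369438 -0.0072967   0.13992745] -24.11507054107755 2.2
[[-1.9, -0.1, 18.4, 0.03, 0.02, 0.21, 60], [-1.9, -0.0, 18.4, 0.03, 0.02, 0.21, 60], [-1.9, -0.0, 18.4, 0.03, 0.02, 0.21, 60], [-1.9, -0.0, 18.4, 0.03, 0.02, 0.21, 60], [-1.9, 0.0, 18.4, 0.03, 0.02, 0.21, 60]]
```

View pics/g1.png

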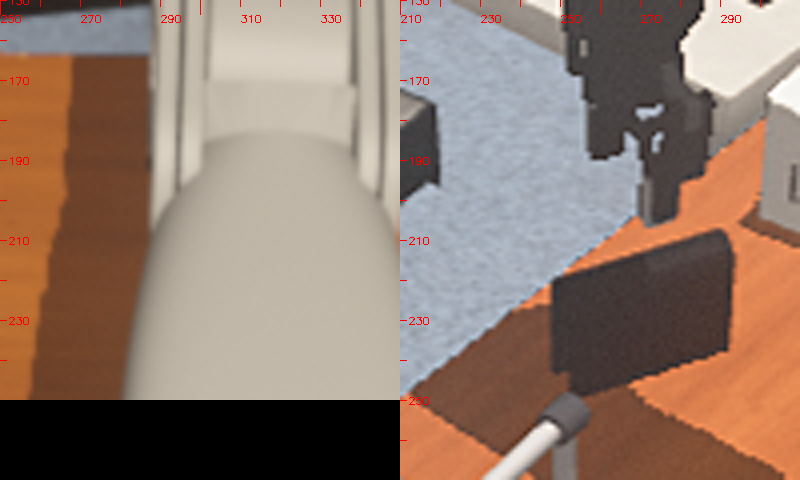

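The scene half shows the fingers (near tip at about (273,205)) above the middle of the shield, which stands upright around (270,225). The arm hides it in the top view. I'll go down and grip it.

Emit:
jog_arm([
  [[-2, 0, 18.4, 0, 0, 0.2, 60], [-2, 0, 18.4, 0, 0, 0.2, 60], [-2, 0, 18.4, 0, 0, 0.2, 60], [-2, 0, 18.4, 0, 0, 0.2, 60], [-1.9, 0, 18.4, 0, 0, 0.2, 60]],
])

```text
clock: 2.8
eef_pos: [0.5032, -0.0174, 0.0478]
tool_rot: [0.844, 0.536, 0.003, 0.004]
ft_force: [0.0, -0.2, -0.2]
grip_width: 0.0599
```

Emit:
jog_arm([
  [[0, 0, 0, 0, 0, 0, 40], [0, 0, 0, 0, 0, 0, 34], [0, 0, 0, 0, 0, 0, 20], [0, 0, 0, 0, 0, 0, 20], [0, 0, 0, 0, 0, 0, 20]],
])

```text
clock: 3.3
eef_pos: [0.5024, -0.0186, 0.0484]
tool_rot: [0.845, 0.535, 0.002, 0.004]
ft_force: [0.2, -0.3, -1.6]
grip_width: 0.0271
```

Run:
```python
from h import *
p,R,o=cur();print(p,np.degrees(np.arctan2(*R.as_matrix()[[1,0],1])),o["clock"],o["grip_width"],o["ft_force"])
plan(p+[0,0,.195],down(-25.1),5,20)
plan([.405,.2604,.242],down(3.4),8,20,p+[0,0,.195],down(-25.1))
```

```text
[ 0.5023672  -0.0185886   0.04838059] -25.24924313372257 3.3 0.027134045050447215 [ 0.15699732 -0.32107015 -1.62900328]
[[-0.0, 0.4, -39.0, 0.11, 0.01, -0.03, 20], [-0.0, 0.3, -39.0, 0.11, 0.01, -0.03, 20], [-0.0, 0.2, -39.0, 0.11, 0.01, -0.03, 20], [-0.0, 0.1, -39.0, 0.11, 0.01, -0.03, 20], [-0.0, 0.1, -39.0, 0.11, 0.01, -0.03, 20]]
[[26.4, -25.8, 0.2, 0.0, 0.0, -3.56, 20], [28.0, -24.1, 0.2, 0.0, 0.0, -3.56, 20], [29.4, -22.3, 0.2, 0.0, 0.0, -3.56, 20], [30.7, -20.5, 0.2, 0.0, 0.0, -3.56, 20], [32.0, -18.5, 0.2, 0.0, 0.0, -3.56, 20]]
[[33.0, -16.5, 0.2, 0.0, 0.0, -3.56, 20], [34.0, -14.4, 0.2, 0.0, 0.0, -3.56, 20], [34.8, -12.3, 0.2, 0.0, 0.0, -3.56, 20]]
```

Emit:
jog_arm([
  [[0, 0.3, -39, 0.1, 0, 0, 20], [0, 0.3, -39, 0.1, 0, 0, 20], [0, 0.2, -39, 0.1, 0, 0, 20], [0, 0.1, -39, 0.1, 0, 0, 20], [0, 0.1, -39, 0.1, 0, 0, 20]],
])

```text
clock: 3.8
eef_pos: [0.4977, -0.0178, 0.2452]
tool_rot: [0.844, 0.536, -0.006, -0.003]
ft_force: [1.8, 0.8, -2.3]
grip_width: 0.0272
```

Emit:
jog_arm([
  [[26.4, -25.8, 0.2, 0, 0, -3.6, 20], [28, -24, 0.2, 0, 0, -3.6, 20], [29.4, -22.3, 0.2, 0, 0, -3.6, 20], [30.7, -20.5, 0.2, 0, 0, -3.6, 20], [32, -18.5, 0.2, 0, 0, -3.6, 20]],
])

```text
clock: 4.3
eef_pos: [0.442, 0.1582, 0.2553]
tool_rot: [0.75, 0.662, 0.004, 0.003]
ft_force: [0.2, 1.2, -2.3]
grip_width: 0.0273
```

Emit:
jog_arm([
  [[33, -16.5, 0.2, 0, 0, -3.5, 20], [34, -14.4, 0.2, 0, 0, -3.5, 20], [35, -12.3, 0.2, 0, 0, -3.5, 20], [0, 0, 0, 0, 0, 0, 20]],
])

```text
clock: 4.7
eef_pos: [0.4011, 0.2705, 0.2565]
tool_rot: [0.68, 0.733, 0.006, 0.003]
ft_force: [-0.3, -1.9, -1.1]
grip_width: 0.0265
```

Run:
```python
from h import *
p,R,o=cur();M=R.as_matrix();print(p,np.degrees(np.arctan2(M[1,1],M[0,1])),M[:,2],o["clock"],o["grip_width"],o["ft_force"])
s=camera("scene");r=masks_of("shield","scene");m=r[0]["pixels"];print(r[0]["conf"],m.sum())
A=crop("scene",s[:,:,::-1],120,190,200,150,4);
# predicted shield wireframe: ridge 37mm above TCP
h=np.array([np.r_[p[:2],p[2]+.037-.085]]*8)
y=np.array([np.cos(np.radians(3.4)),np.sin(np.radians(3.4)),0]);l=np.array([-y[1],y[0],0])
pts=[h[0]+a*.055*l+b*.014*y+[0,0,c] for a in(1,-1) for b in(1,-1) for c in(0,.071)]
q=proj("scene",np.array(pts))
for u,v in q: cv2.circle(A,(int((u-120)*4),int((v-190)*4)),3,(0,255,0),-1)
rl=np.array([-np.sin(np.radians(3.4)),np.cos(np.radians(3.4)),0])
for k in(-1,1):
    u,v=proj("scene",np.array([.405,.2604,.15])+k*.088*rl)[0];cv2.circle(A,(int((u-120)*4),int((v-190)*4)),3,(255,0,255),-1)
cv2.imwrite("pics/g2.png",A)
plan([.405,.2604,.123],down(3.4),5,20)
```

```text
[0.40109463 0.2705489  0.25647112] 4.239268974421395 [ 0.0128573   0.00411677 -0.99990887] 4.7 0.026474478502536165 [-0.3058682  -1.89857783 -1.07357042]
0.75 1911
[[-1.5, 0.1, 26.7, 0.15, -0.01, 0.11, 20], [-1.5, 0.2, 26.7, 0.15, -0.01, 0.11, 20], [-1.5, 0.3, 26.7, 0.15, -0.01, 0.11, 20], [-1.5, 0.3, 26.7, 0.15, -0.01, 0.11, 20], [-1.5, 0.4, 26.7, 0.15, -0.01, 0.11, 20]]
```

View pics/g2.png

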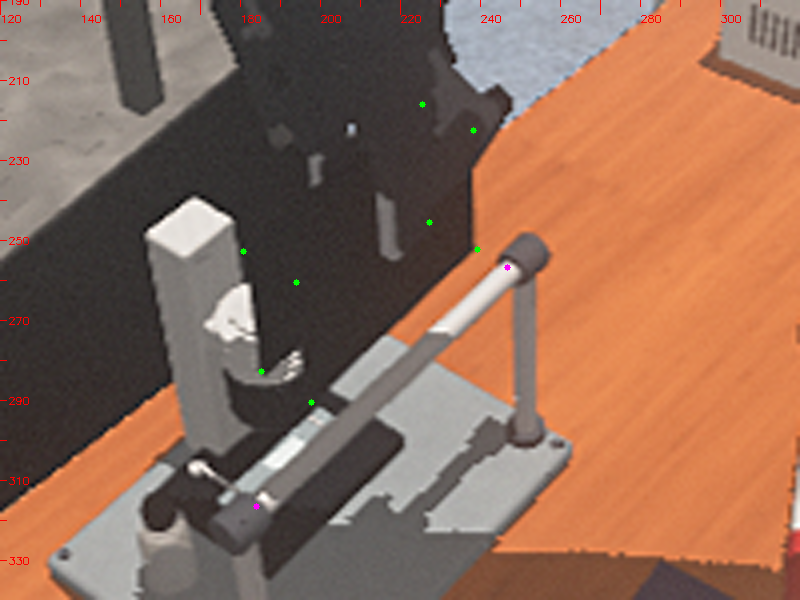

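Emit:
jog_arm([
  [[-9, 3, 0, 0.7, 0, 0.6, 20], [0, 0, 10, 0, 0, 0, 20], [0, 0, 10, 0, 0, 0, 20], [0, 0, 0, 0, 0, 0, 20]],
])

```text
clock: 5.2
eef_pos: [0.4074, 0.2544, 0.235]
tool_rot: [0.689, 0.725, 0.0, 0.0]
ft_force: [-0.1, -0.2, -2.0]
grip_width: 0.027
```

Run:
```python
from h import *
p,R,o=cur();M=R.as_matrix();print(p,np.degrees(np.arctan2(M[1,1],M[0,1])),M[:,2],o["clock"],o["grip_width"],o["ft_force"])
plan([.405,.2604,.124],down(3.4),7,20)
```

```text
[0.40736648 0.25439473 0.23495047] 2.918883960673764 [ 3.30239111e-04  6.16728367e-06 -9.99999945e-01] 5.2 0.026963606415737657 [-0.11778051 -0.23089469 -1.99192691]
[[0.9, -0.3, 15.8, 0.0, 0.0, -0.07, 20], [0.9, -0.3, 15.8, 0.0, 0.0, -0.07, 20], [0.9, -0.3, 15.8, 0.0, 0.0, -0.07, 20], [0.9, -0.3, 15.9, 0.0, 0.0, -0.07, 20], [0.9, -0.3, 15.9, 0.0, 0.0, -0.07, 20]]
[[0.9, -0.3, 15.9, 0.0, 0.0, -0.07, 20], [0.9, -0.3, 15.9, 0.0, 0.0, -0.07, 20]]
```

Emit:
jog_arm([
  [[4, -2.2, 6, 0, 0, -0.4, 20], [2, 0, 10, 0, 0, 0, 20], [0, 0, 10, 0, 0, 0, 20], [0, 0, 10, 0, 0, 0, 20], [0, 0, 0, 0, 0, 0, 20]],
])

```text
clock: 5.7
eef_pos: [0.4043, 0.2595, 0.1946]
tool_rot: [0.687, 0.727, -0.001, -0.0]
ft_force: [-0.6, 0.7, -1.6]
grip_width: 0.027
```

Run:
```python
from h import *
p,R,o=cur();M=R.as_matrix();print(p,np.degrees(np.arctan2(M[1,1],M[0,1])),M[:,2],o["clock"],o["grip_width"],o["ft_force"])
plan([.405,.2604,.124],down(3.4),5,20)
```

```text
[0.40431377 0.25950786 0.1945946 ] 3.2394863186035026 [-0.00168453 -0.00109775 -0.99999798] 5.7 0.026980859803930484 [-0.59657727  0.70032852 -1.61801556]
[[0.2, 0.2, 14.1, -0.02, 0.01, -0.03, 20], [0.2, 0.2, 14.1, -0.02, 0.01, -0.03, 20], [0.2, 0.2, 14.1, -0.02, 0.01, -0.03, 20], [0.2, 0.2, 14.1, -0.02, 0.01, -0.03, 20], [0.2, 0.2, 14.1, -0.02, 0.01, -0.03, 20]]
```

Emit:
jog_arm([
  [[0.2, 0.6, 15, 0, 0, 0, 20], [0.2, 0, 15, 0, 0, 0, 20], [0.2, 0, 15, 0, 0, 0, 20], [0, 0, 15, 0, 0, 0, 20], [0, 0, 3, 0, 0, 0, 20]],
])

```text
clock: 6.2
eef_pos: [0.4056, 0.2612, 0.1302]
tool_rot: [0.686, 0.727, 0.0, 0.0]
ft_force: [-0.3, 0.7, -1.6]
grip_width: 0.0271
```

Emit:
jog_arm([
  [[0, 0, 2, 0, 0, 0, 20], [0, 0, 2, 0, 0, 0, 20], [0, 0, 1, 0, 0, 0, 20], [0, 0, 0, 0, 0, 0, 20]],
])

```text
clock: 6.6
eef_pos: [0.4065, 0.262, 0.1265]
tool_rot: [0.686, 0.727, 0.002, 0.0]
ft_force: [-0.0, -0.5, -1.1]
grip_width: 0.0271
```

Emit:
jog_arm([
  [[0, -0.5, 2, 0, 0, 0, 20], [0, 0, 2, 0, 0, 0, 20], [0, 0, 1, 0, 0, 0, 20], [0, 0, 0, 0, 0, 0, 20]],
])

```text
clock: 7.0
eef_pos: [0.4068, 0.2625, 0.1223]
tool_rot: [0.686, 0.727, 0.003, 0.001]
ft_force: [-0.5, 0.1, -1.6]
grip_width: 0.027
```

Emit:
jog_arm([
  [[0, -0.5, 1, -0.2, 0, 0, 20], [0, -0.5, 1, 0, 0, 0, 20], [0, 0, 1, 0, 0, 0, 20], [0, 0, 0, 0, 0, 0, 20]],
])

```text
clock: 7.4
eef_pos: [0.4062, 0.2625, 0.1209]
tool_rot: [0.686, 0.727, 0.005, 0.003]
ft_force: [-0.6, -0.7, -2.1]
grip_width: 0.0269
```

Emit:
jog_arm([
  [[0, 0, 2, -0.5, -0.3, 0, 20], [0, 0, 1, 0, 0, 0, 20], [0, 0, 0, 0, 0, 0, 20]],
])

```text
clock: 7.7
eef_pos: [0.4069, 0.2624, 0.1209]
tool_rot: [0.687, 0.727, 0.008, 0.009]
ft_force: [0.2, -0.2, -2.1]
grip_width: 0.027
```

Run:
```python
from h import *
p,R,o=cur();M=R.as_matrix();print(p,M[:,2],o["ft_force"],o["ft_torque"])
s=camera("scene");t=camera("top")
W=np.zeros((600,800,3),np.uint8);A=crop("s",s[:,:,::-1],150,220,120,130,4)[:520];W[:520,:480]=A
B=crop("t",t[:,:,::-1],140,150,80*2,100,2);W[:200,480:]=B
cv2.imwrite("pics/g3.png",W)
```

```text
[0.40691087 0.26242173 0.12086033] [ 2.41655917e-02 -5.11339450e-04 -9.99707839e-01] [ 0.16465231 -0.15454305 -2.11024988] [ 0.01139743  0.08036729 -0.03417238]
```

View pics/g3.png

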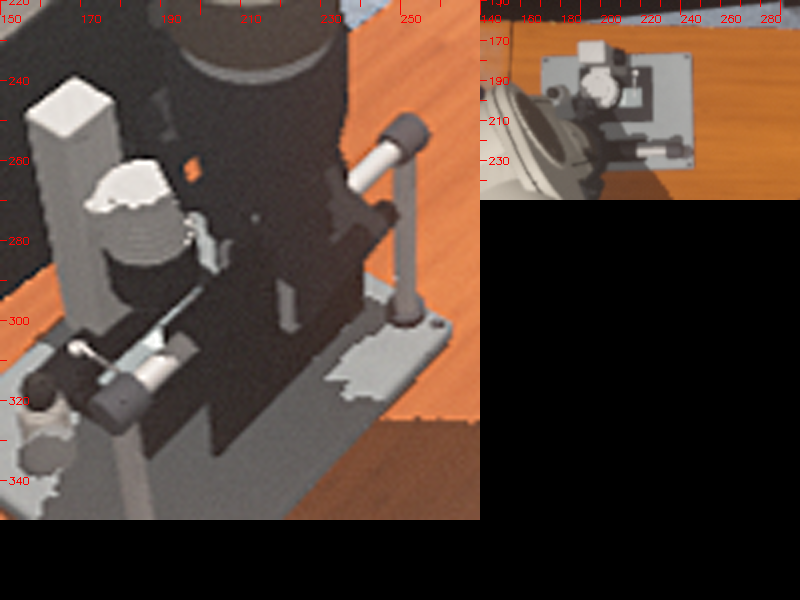

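Emit:
jog_arm([
  [[0, 0, 0, 1.3, 0.1, 0, 20], [0, 0, 1, 0, 0, 0, 20], [0, 0, 0, 0, 0, 0, 20]],
])

```text
clock: 8.1
eef_pos: [0.4063, 0.2625, 0.1207]
tool_rot: [0.687, 0.727, -0.001, -0.001]
ft_force: [-0.8, 0.1, 0.4]
grip_width: 0.0272
```

Emit:
jog_arm([
  [[0, 0, 0, 0, 0, 0, 30], [0, 0, 0, 0, 0, 0, 34], [0, 0, 0, 0, 0, 0, 38], [0, 0, 0, 0, 0, 0, 42], [0, 0, 0, 0, 0, 0, 42]],
])

```text
clock: 8.6
eef_pos: [0.4075, 0.2628, 0.1198]
tool_rot: [0.687, 0.727, -0.001, -0.001]
ft_force: [0.1, 0.9, 0.1]
grip_width: 0.042
```

Run:
```python
from h import *
p,R,o=cur();M=R.as_matrix();print(p,M[:,2],o["ft_force"],o["ft_torque"],o["clock"],o["grip_width"])
```

```text
[0.40751669 0.26277045 0.11980295] [-2.69421289e-03  5.93012275e-05 -9.99996369e-01] [0.11950527 0.85963617 0.10092578] [-0.01461794 -0.04370848  0.03436984] 8.6 0.04197867823374201
```

Emit:
jog_arm([
  [[0, -0.8, -15, 0, 0, 0, 42], [0, 0, -25, 0, 0, 0, 44], [0, 0, -35, 0, 0, 0, 44], [0, 0, -45, 0, 0, 0, 44], [0, 0, -25, 0, 0, 0, 44]],
])

```text
clock: 9.1
eef_pos: [0.404, 0.2608, 0.2641]
tool_rot: [0.687, 0.727, -0.007, -0.003]
ft_force: [0.8, -0.5, 0.2]
grip_width: 0.0435
```

Run:
```python
from h import *
p,R,o=cur();print(p,o["joint_pos"],o["ft_force"])
plan([.40,-.27,.26],None,25,44,via=np.array([0,0,np.radians(-190.6)]))
```

```text
[0.40400468 0.26077796 0.26407958] [5.72215778e-01 2.03136478e-01 4.19315494e-02 1.42507495e+00
 1.54819388e-03 2.08619647e+00] [ 0.82399546 -0.49620384  0.2000803 ]
[[-21.2, -1.4, 0.3, 0.0, 0.0, -7.62, 44], [-20.8, -4.2, 0.3, 0.0, 0.0, -7.62, 44], [-20.1, -6.9, 0.3, 0.0, 0.0, -7.62, 44], [-19.0, -9.5, 0.3, 0.0, 0.0, -7.62, 44], [-17.6, -11.9, 0.3, 0.0, 0.0, -7.62, 44]]
[[-15.8, -14.1, 0.3, 0.0, 0.0, -7.62, 44], [-13.8, -16.1, 0.3, 0.0, 0.0, -7.62, 44], [-11.5, -17.8, 0.3, 0.0, 0.0, -7.62, 44], [-9.1, -19.2, 0.3, 0.0, 0.0, -7.62, 44], [-6.5, -20.2, 0.3, 0.0, 0.0, -7.62, 44]]
[[-3.7, -20.9, 0.3, 0.0, 0.0, -7.62, 44], [-0.9, -21.2, 0.3, 0.0, 0.0, -7.62, 44], [1.9, -21.1, 0.3, 0.0, 0.0, -7.62, 44], [4.7, -20.7, 0.3, 0.0, 0.0, -7.62, 44], [7.4, -19.9, 0.3, 0.0, 0.0, -7.62, 44]]
[[10.0, -18.7, 0.3, 0.0, 0.0, -7.62, 44], [12.4, -17.2, 0.3, 0.0, 0.0, -7.62, 44], [14.6, -15.5, 0.3, 0.0, 0.0, -7.62, 44], [16.5, -13.4, 0.3, 0.0, 0.0, -7.62, 44], [18.1, -11.1, 0.3, 0.0, 0.0, -7.62, 44]]
[[19.4, -8.6, 0.3, 0.0, 0.0, -7.62, 44], [20.4, -5.9, 0.3, 0.0, 0.0, -7.62, 44], [21.0, -3.2, 0.3, 0.0, 0.0, -7.62, 44], [21.2, -0.4, 0.3, 0.0, 0.0, -7.62, 44], [21.1, 2.5, 0.3, 0.0, 0.0, -7.62, 44]]
```

Emit:
jog_arm([
  [[-21.2, -1.4, 0.3, 0, 0, -7.6, 44], [-20.8, -4.2, 0.3, 0, 0, -7.6, 44], [-20.1, -6.9, 0.3, 0, 0, -7.6, 44], [-19, -9.5, 0.3, 0, 0, -7.6, 44], [-17.6, -11.9, 0.3, 0, 0, -7.6, 44]],
])

```text
clock: 9.6
eef_pos: [0.4071, 0.1554, 0.2687]
tool_rot: [0.398, 0.917, -0.001, -0.001]
ft_force: [0.7, 0.0, -0.0]
grip_width: 0.0443
```

Emit:
jog_arm([
  [[-15.8, -14.1, 0.3, 0, 0, -7.6, 44], [-13.8, -16.1, 0.3, 0, 0, -7.6, 44], [-11.5, -17.8, 0.3, 0, 0, -7.6, 44], [-9.1, -19.2, 0.3, 0, 0, -7.6, 44], [-6.5, -20.2, 0.3, 0, 0, -7.6, 44]],
])

```text
clock: 10.1
eef_pos: [0.4101, 0.0451, 0.2674]
tool_rot: [0.063, 0.998, -0.0, -0.0]
ft_force: [-0.8, 0.1, 0.0]
grip_width: 0.0441
```

Emit:
jog_arm([
  [[-3.7, -20.9, 0.3, 0, 0, -7.6, 44], [-0.9, -21.2, 0.3, 0, 0, -7.6, 44], [1.9, -21.1, 0.3, 0, 0, -7.6, 44], [4.7, -20.7, 0.3, 0, 0, -7.6, 44], [7.4, -19.9, 0.3, 0, 0, -7.6, 44]],
])

```text
clock: 10.6
eef_pos: [0.416, -0.0652, 0.2661]
tool_rot: [-0.279, 0.96, -0.0, 0.0]
ft_force: [-0.0, -0.6, 0.1]
grip_width: 0.044
```

Run:
```python
from h import *
p,R,o=cur();M=R.as_matrix();az=np.degrees(np.arctan2(M[1,1],M[0,1]));print(p,o["joint_pos"],az,o["clock"])
need=(194-az)%360;print(need)
s=camera("scene");t=camera("top")
W=np.zeros((600,800,3),np.uint8);W[:480,:480]=crop("s",s[:,:,::-1],150,230,120,120,4)
for k,n in enumerate(("scene","top")):
    r=masks_of("shield",n);print(n,[(round(d["conf"],2),d["at"],int(d["pixels"].sum())) for d in r])
W[:300,480:]=crop("t",t[:,:,::-1],145,170,106,100,3)[:,:320][:300]
W[300:540,480:780]=crop("t",t[:,:,::-1],375,190,50,40,6)
cv2.imwrite("pics/g4.png",W)
plan([.38,-.27,.24],None,12,44,via=np.array([0,0,-np.radians(need)]))
```

```text
[ 0.41604153 -0.06521155  0.26605195] [-1.55413398e-01  6.98840866e-02 -1.09191162e-01  1.39145079e+00
 -8.94206809e-05 -7.21273094e-01] 122.42137066579843 10.6
71.57862933420157
scene [(0.62, [219.0, 300.0], 2017)]
top [(0.82, [199.0, 227.3], 577)]Traceback (most recent call last):
  File "<stdin>", line 8, in <module>
ValueError: could not broadcast input array from shape (300,318,3) into shape (300,320,3)
```

Run:
```python
from h import *
s=camera("scene");t=camera("top")
W=np.zeros((600,800,3),np.uint8);W[:480,:480]=crop("s",s[:,:,::-1],150,230,120,120,4)
W[:300,480:798]=crop("t",t[:,:,::-1],145,170,106,100,3)
W[300:540,480:780]=crop("t",t[:,:,::-1],375,190,50,40,6)
cv2.imwrite("pics/g4.png",W)
m=masks_of("shield","top")[0]["pixels"].astype(np.uint8)
r=cv2.minAreaRect(np.argwhere(m)[:,::-1].astype(np.float32));print(r,onz("top",*r[0],.155))
plan([.38,-.27,.24],None,12,44,via=np.array([0,0,-np.radians(71.6)]))
```

```text
((198.5, 226.0), (12.0, 47.0), 90.0) [0.40522642 0.25979932 0.155     ]
[[11.7, -13.0, 2.2, 0.0, 0.0, -5.97, 44], [13.0, -11.7, 2.2, 0.0, 0.0, -5.97, 44], [14.1, -10.3, 2.2, 0.0, 0.0, -5.97, 44], [15.1, -8.8, 2.2, 0.0, 0.0, -5.97, 44], [15.9, -7.1, 2.2, 0.0, 0.0, -5.97, 44]]
[[16.6, -5.4, 2.2, 0.0, 0.0, -5.97, 44], [17.1, -3.7, 2.2, 0.0, 0.0, -5.97, 44], [17.4, -1.9, 2.2, 0.0, 0.0, -5.97, 44], [17.5, -0.1, 2.2, 0.0, 0.0, -5.97, 44], [17.4, 1.7, 2.2, 0.0, 0.0, -5.97, 44]]
[[17.1, 3.5, 2.2, 0.0, 0.0, -5.97, 44], [16.6, 5.3, 2.2, 0.0, 0.0, -5.97, 44]]
```

View pics/g4.png

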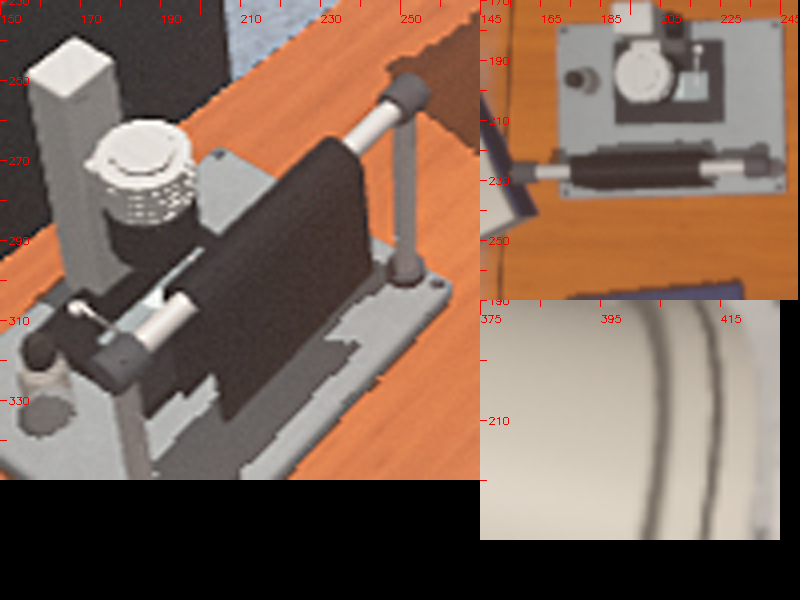

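The shield hangs astride the rail (top-view centre (198.5,226), about rail_mid) and the vial is upright at scene (159,320). On to the knob.

Emit:
jog_arm([
  [[11.7, -13, 2.2, 0, 0, -6, 44], [13, -11.7, 2.2, 0, 0, -6, 44], [14, -10.3, 2.2, 0, 0, -6, 44], [15, -8.8, 2.2, 0, 0, -6, 44], [16, -7, 2.2, 0, 0, -6, 40]],
])

```text
clock: 11.45
eef_pos: [0.4029, -0.1463, 0.2553]
tool_rot: [-0.528, 0.849, 0.0, 0.001]
ft_force: [0.6, 0.2, 1.4]
grip_width: 0.0398
```

Emit:
jog_arm([
  [[16.6, -5.4, 2.2, 0, 0, -6, 36], [17.1, -3.7, 2.2, 0, 0, -6, 36], [17.4, -1.9, 2.2, 0, 0, -6, 36], [17.5, 0, 2.2, 0, 0, -6, 36], [17.4, 1.7, 2.2, 0, 0, -6, 36]],
])

```text
clock: 11.95
eef_pos: [0.3924, -0.232, 0.2441]
tool_rot: [0.739, -0.673, 0.0, -0.002]
ft_force: [0.1, -0.3, 0.2]
grip_width: 0.0361
```

```bash
cat >> h.py <<'E'
yw=np.radians(6.1);sl=np.radians(27)
PX=np.array([np.cos(sl)*np.cos(yw),np.cos(sl)*np.sin(yw),np.sin(sl)]);PY=np.array([-np.sin(yw),np.cos(yw),0]);PZ=np.cross(PX,PY)
O=np.array([.4514,-.2686,.0721])
def panelR(ang): # jaw (tool y) at panel angle ang (ccw from up), tool z into panel
    a=np.radians(ang);y=np.cos(a)*PX+np.sin(a)*PY;return Ro.from_matrix(np.c_[np.cross(y,-PZ),y,-PZ])
def rep():
    p,R,o=cur();l=np.array([PX,PY,PZ])@(p-O)*1e3;M=np.array([PX,PY,PZ])@R.as_matrix()
    print("panel mm",l.round(1),"jaw",round(np.degrees(np.arctan2(M[1,1],M[0,1])),1),"toolz",M[:,2].round(3),"F",(np.array([PX,PY,PZ])@o["ft_force"]).round(1),"tq",(np.array([PX,PY,PZ])@o["ft_torque"]).round(2),"t",round(o["clock"],2),"grip",round(o["grip_width"],4),"q",np.round(o["joint_pos"],2))
E
python3 - <<'E'
from h import *
rep()
s=camera("scene")[:,:,::-1]
A=crop("s",s,290,130,100,80,8)
def dot(X,c):
    u,v=proj("scene",X)[0];cv2.circle(A,(int((u-290)*8),int((v-130)*8)),3,c,-1)
kt=O+.0345*PZ;dot(kt,(0,255,0));dot(O,(0,0,255))
for a,c in((100,(255,0,0)),(60,(255,255,0)),(20,(0,255,255)),(-20,(255,0,255)),(-60,(0,255,0))):
    d=np.cos(np.radians(a))*PX+np.sin(np.radians(a))*PY;dot(O+.008*PZ+.029*d,c)
cv2.imwrite("pics/k1.png",A[:600])
plan(O+.085*PZ,panelR(190),6,36)
E
```

```text
panel mm [ 29.3  42.7 178.1] jaw 179.1 toolz [-0.451  0.001 -0.892] F [ 0.1 -0.3  0.1] tq [0.03 0.04 0.02] t 11.95 grip 0.0361 q [-0.54  0.15 -0.08  1.34  0.   -2.2 ]
[[6.7, -2.8, 16.0, 4.47, 0.36, -1.75, 36], [6.7, -1.4, 16.2, 4.47, 0.36, -1.75, 36], [6.6, 0.1, 16.3, 4.47, 0.36, -1.75, 36], [6.5, 1.6, 16.2, 4.47, 0.36, -1.75, 36], [6.3, 3.0, 16.1, 4.47, 0.36, -1.75, 36]]
[[6.1, 4.5, 15.8, 4.47, 0.36, -1.75, 36]]
```

View pics/k1.png

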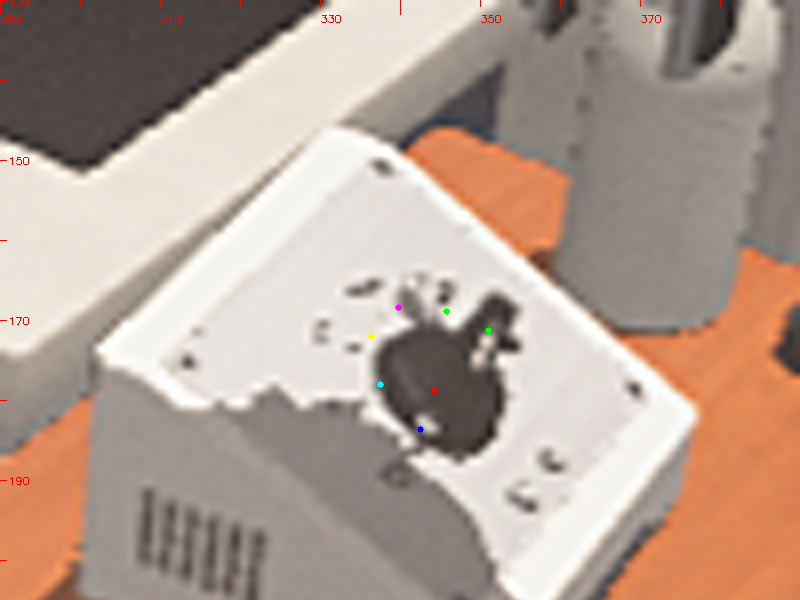

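The light pointer tab sits at (342.5,183), on the predicted ring point (blue). The bar top is near the predicted knob_top at (350,171). So the knob is at the ring, as expected, and I'll approach along its axis.

Emit:
jog_arm([
  [[6.7, -2.8, 16, 4.5, 0.4, -1.8, 36], [6.7, -1.4, 16.2, 4.5, 0.4, -1.8, 36], [6.6, 0, 16.3, 4.5, 0.4, -1.8, 36], [6.5, 1.6, 16.2, 4.5, 0.4, -1.8, 36], [6.3, 3, 16, 4.5, 0.4, -1.8, 36]],
])

```text
clock: 12.5
eef_pos: [0.4174, -0.264, 0.1657]
tool_rot: [0.776, -0.596, 0.153, -0.139]
ft_force: [0.6, -0.2, -0.4]
grip_width: 0.036
```

Run:
```python
from h import *
rep()
plan(O+.07*PZ,panelR(190),4,32)
```

```text
panel mm [12.8  8.2 98.5] jaw -171.0 toolz [-0.054 -0.009 -0.999] F [ 0.3 -0.3 -0.6] tq [0.05 0.43 0.01] t 12.5 grip 0.036 q [-0.75  0.07 -0.47  0.75  0.3  -2.54]
[[1.5, 3.1, 7.3, 0.78, -0.0, -0.24, 32], [1.5, 3.2, 7.3, 0.78, -0.0, -0.24, 32], [1.5, 3.3, 7.2, 0.78, -0.0, -0.24, 32], [1.5, 3.4, 7.2, 0.78, -0.0, -0.24, 32]]
```

Emit:
jog_arm([
  [[1.5, 3.1, 7.3, 0.8, 0, -0.2, 32], [1.5, 3.2, 7.3, 0.8, 0, -0.2, 32], [1.5, 3.3, 7.2, 0.8, 0, -0.2, 32], [1.5, 3.4, 7.2, 0.8, 0, -0.2, 32], [0, 0, 0, 0, 0, 0, 32]],
])

```text
clock: 13.0
eef_pos: [0.4177, -0.2656, 0.1299]
tool_rot: [0.774, -0.588, 0.167, -0.163]
ft_force: [0.4, 1.0, 1.0]
grip_width: 0.032
```

Run:
```python
from h import *
rep()
plan(O+.0195*PZ,panelR(190),5,32)
s=camera("scene")[:,:,::-1];t=camera("top")[:,:,::-1]
A=crop("s",s,300,120,80,80,8)[:600]
def dot(X,c):
    u,v=proj("scene",X)[0];cv2.circle(A,(int((u-300)*8),int((v-120)*8)),3,c,-1)
p,R,o=cur();dot(p,(0,0,255));dot(O+.0345*PZ,(0,255,0))
cv2.imwrite("pics/k2.png",A)
```

```text
panel mm [-3.3  6.5 66.6] jaw -170.6 toolz [ 0.     0.008 -1.   ] F [0.9 0.9 0.6] tq [ 0.01  0.44 -0.03] t 13.0 grip 0.032 q [-0.79  0.11 -0.55  0.61  0.37 -2.57]
[[1.5, -0.4, 9.4, -0.02, 0.09, -0.13, 32], [1.5, -0.4, 9.4, -0.02, 0.09, -0.13, 32], [1.4, -0.4, 9.4, -0.02, 0.09, -0.13, 32], [1.4, -0.4, 9.4, -0.02, 0.09, -0.13, 32], [1.4, -0.4, 9.4, -0.02, 0.09, -0.13, 32]]
```

View pics/k2.png

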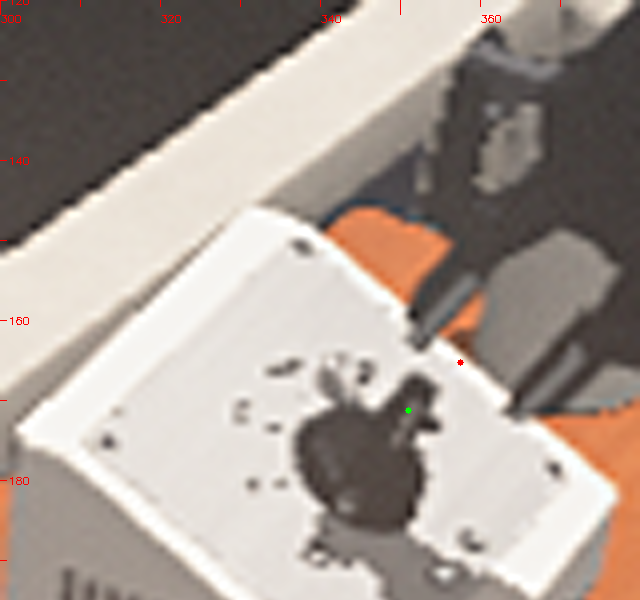

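The fingers straddle the knob's axis, with tips at (352,162) and (364,171) and the bar top at about (351.5,170). I'll centre, descend and grip.

Emit:
jog_arm([
  [[7, -2, 4, 0, 0.4, -0.5, 32], [0, 0, 8, 0, 0, 0, 32], [0, 0, 8, 0, 0, 0, 32], [0, 0, 0, 0, 0, 0, 32]],
])

```text
clock: 13.5
eef_pos: [0.4344, -0.2722, 0.1159]
tool_rot: [0.777, -0.584, 0.174, -0.16]
ft_force: [-0.3, 0.2, -0.1]
grip_width: 0.0323
```

Run:
```python
from h import *
rep()
plan(O+.0195*PZ,panelR(190),4,32)
```

```text
panel mm [ 4.4 -1.8 46.9] jaw -169.9 toolz [ 0.006 -0.003 -1.   ] F [-0.3  0.2  0.1] tq [ 0.02  0.43 -0.05] t 13.5 grip 0.0323 q [-0.77  0.15 -0.55  0.55  0.36 -2.56]
[[-0.7, 1.1, 6.8, -0.07, -0.05, 0.03, 32], [-0.7, 1.0, 6.8, -0.07, -0.05, 0.03, 32], [-0.6, 1.0, 6.8, -0.07, -0.05, 0.03, 32], [-0.6, 1.0, 6.8, -0.07, -0.05, 0.03, 32]]
```

Emit:
jog_arm([
  [[-1.8, 3.6, 4, 0, 0, 0, 32], [0, 0, 8, 0, 0, 0, 32], [0, 0, 8, 0, 0, 0, 32], [0, 0, 6, 0, 0, 0, 32], [0, 0, 0, 0, 0, 0, 32]],
])

```text
clock: 14.0
eef_pos: [0.4431, -0.2695, 0.088]
tool_rot: [0.777, -0.584, 0.173, -0.16]
ft_force: [-1.1, 0.1, -0.8]
grip_width: 0.0323
```

Run:
```python
from h import *
rep()
plan(O+.0195*PZ,panelR(190),2,32)
```

```text
panel mm [-0.2 -0.  18. ] jaw -169.9 toolz [ 0.005 -0.002 -1.   ] F [-1.3  0.2 -0.2] tq [-0.    0.46 -0.01] t 14.0 grip 0.0323 q [-0.75  0.2  -0.58  0.46  0.35 -2.54]
[[0.0, -0.1, -0.7, -0.12, -0.07, 0.04, 32], [0.0, -0.1, -0.7, -0.12, -0.07, 0.04, 32]]
```

Emit:
jog_arm([
  [[0, 0, -0.5, 0, 0, 0, 22], [0, 0, 0, 0, 0, 0, 15], [0, 0, 0, 0, 0, 0, 6], [0, 0, 0, 0, 0, 0, 6], [0, 0, 0, 0, 0, 0, 6]],
])

```text
clock: 14.5
eef_pos: [0.4439, -0.2691, 0.0891]
tool_rot: [0.777, -0.583, 0.173, -0.161]
ft_force: [3.4, 1.3, -1.8]
grip_width: 0.0104
```

Run:
```python
from h import *
rep()
```

```text
panel mm [ 1.   0.3 18.6] jaw -169.9 toolz [ 0.007 -0.    -1.   ] F [ 2.4  1.  -3.2] tq [ 0.01  0.27 -0.  ] t 14.5 grip 0.0104 q [-0.75  0.2  -0.58  0.46  0.35 -2.54]
```

Emit:
jog_arm([
  [[0, 0, 0, 0, 0, 6, 6], [0, 0, 0, 0, 0, 7, 6], [0, 0, 0, 0, 0, 7, 6], [0, 0, 0, 0, 0, 7, 6], [0, 0, 0, 0, 0, 7, 6]],
])

```text
clock: 15.0
eef_pos: [0.443, -0.269, 0.0887]
tool_rot: [-0.564, 0.791, -0.116, 0.205]
ft_force: [3.2, 1.1, -1.0]
grip_width: 0.0102
```

Run:
```python
from h import *
rep()
```

```text
panel mm [ 0.   0.5 18.6] jaw 154.9 toolz [ 0.004 -0.001 -1.   ] F [ 2.5  0.8 -2.4] tq [ 0.13  0.38 -0.02] t 15.0 grip 0.0102 q [-0.75  0.2  -0.58  0.47  0.35 -1.93]
```

Emit:
jog_arm([
  [[0, 0, 0, 0, 0, 8, 6], [0, 0, 0, 0, 0, 8, 6], [0, 0, 0, 0, 0, 8, 6], [0, 0, 0, 0, 0, 8, 6], [0, 0, 0, 0, 0, 8, 6]],
])

```text
clock: 15.5
eef_pos: [0.4421, -0.268, 0.0882]
tool_rot: [-0.246, 0.94, -0.035, 0.232]
ft_force: [1.2, 0.7, -1.3]
grip_width: 0.0103
```

Run:
```python
from h import *
rep()
```

```text
panel mm [-0.9  1.5 18.6] jaw 113.2 toolz [ 0.003  0.001 -1.   ] F [ 0.6  0.5 -1.7] tq [ 0.26  0.2  -0.03] t 15.5 grip 0.0103 q [-0.75  0.2  -0.58  0.47  0.35 -1.2 ]
```

Emit:
jog_arm([
  [[0, 0, 0, 0, 0, 8, 6], [0, 0, 0, 0, 0, 8, 6], [0, 0, 0, 0, 0, 8, 6], [0, 0, 0, 0, 0, 8, 6], [0, 0, 0, 0, 0, 8, 6]],
])

```text
clock: 16.0
eef_pos: [0.442, -0.2668, 0.0882]
tool_rot: [0.103, 0.966, 0.051, 0.23]
ft_force: [2.7, 0.8, -0.9]
grip_width: 0.0106
```

Run:
```python
from h import *
rep()
```

```text
panel mm [-0.8  2.8 18.6] jaw 71.6 toolz [ 0.004  0.003 -1.   ] F [ 2.   0.6 -2. ] tq [0.33 0.1  0.03] t 16.0 grip 0.0106 q [-0.75  0.2  -0.58  0.47  0.35 -0.48]
```

Emit:
jog_arm([
  [[0, 0, 1, 0, 0, 0, 6], [0, 0, 1, 0, 0, 0, 6], [0, 0, 1, 0, 0, 0, 6]],
])

```text
clock: 16.3
eef_pos: [0.4428, -0.2667, 0.0867]
tool_rot: [0.101, 0.967, 0.051, 0.23]
ft_force: [-2.2, 1.4, 6.5]
grip_width: 0.0098
```

Run:
```python
from h import *
rep()
```

```text
panel mm [-0.8  2.8 16.8] jaw 71.9 toolz [ 0.004  0.003 -1.   ] F [1.2 1.6 6.8] tq [ 0.54  0.52 -0.12] t 16.3 grip 0.0098 q [-0.75  0.21 -0.58  0.46  0.35 -0.48]
```

Emit:
jog_arm([
  [[0, 0, 1.5, 0, 0, 0, 6], [0, 0, 1.2, 0, 0, 0, 6], [0, 0, 1, 0, 0, 0, 6]],
])

```text
clock: 16.6
eef_pos: [0.4437, -0.2666, 0.0848]
tool_rot: [0.098, 0.967, 0.05, 0.231]
ft_force: [-3.8, 2.5, 7.2]
grip_width: 0.0105
```

Run:
```python
from h import *
rep()
```

```text
panel mm [-0.8  2.8 14.7] jaw 72.3 toolz [ 0.005  0.002 -1.   ] F [0.2 2.9 8. ] tq [ 0.63  0.48 -0.26] t 16.6 grip 0.0105 q [-0.75  0.21 -0.58  0.45  0.35 -0.49]
```

Emit:
jog_arm([
  [[0, 0, 1, 0, 0, 0, 6], [0, 0, 0.6, 0, 0, 1, 6]],
])

```text
clock: 16.8
eef_pos: [0.4439, -0.2666, 0.0845]
tool_rot: [0.104, 0.966, 0.051, 0.231]
ft_force: [-3.8, 2.1, 6.7]
grip_width: 0.0108
```

Run:
```python
from h import *
rep()
```

```text
panel mm [-0.8  2.8 14.3] jaw 71.6 toolz [ 0.006  0.002 -1.   ] F [-0.2  2.5  7.6] tq [ 0.64  0.55 -0.03] t 16.8 grip 0.0108 q [-0.75  0.21 -0.58  0.45  0.35 -0.47]
```

Emit:
jog_arm([
  [[0, 0, 1, 0, 0, 1.5, 6], [0, 0, 0.6, 0, 0, 1.5, 6]],
])

```text
clock: 17.0
eef_pos: [0.4441, -0.2665, 0.0842]
tool_rot: [0.127, 0.963, 0.056, 0.23]
ft_force: [-3.7, 2.7, 7.2]
grip_width: 0.0103
```

Run:
```python
from h import *
rep()
```

```text
panel mm [-0.8  2.8 14. ] jaw 68.8 toolz [ 0.006  0.001 -1.   ] F [0.3 3.  8. ] tq [0.61 0.57 0.22] t 17.0 grip 0.0103 q [-0.74  0.21 -0.58  0.45  0.35 -0.42]
```

Emit:
jog_arm([
  [[0, 0, 0.7, 0, 0, 4, 6], [0, 0, 0.6, 0, 0, 4, 6], [0, 0, 0.6, 0, 0, 4, 6]],
])

```text
clock: 17.3
eef_pos: [0.4443, -0.2662, 0.0842]
tool_rot: [0.226, 0.945, 0.08, 0.223]
ft_force: [-4.1, 2.1, 7.1]
grip_width: 0.0103
```

Run:
```python
from h import *
rep()
```

```text
panel mm [-0.6  3.2 13.9] jaw 57.0 toolz [ 0.007  0.001 -1.   ] F [-0.2  2.6  8. ] tq [0.6  0.61 0.17] t 17.3 grip 0.0103 q [-0.74  0.21 -0.59  0.45  0.35 -0.22]
```

Emit:
jog_arm([
  [[0, 0, 0.8, 0, 0, 3, 6], [0, 0, 0.6, 0, 0, 4, 6], [0, 0, 0.6, 0, 0, 4, 6]],
])

```text
clock: 17.6
eef_pos: [0.4445, -0.2659, 0.0842]
tool_rot: [0.314, 0.919, 0.101, 0.215]
ft_force: [-3.5, 2.8, 7.9]
grip_width: 0.0105
```

Run:
```python
from h import *
rep()
```

```text
panel mm [-0.4  3.4 13.8] jaw 46.1 toolz [ 0.008  0.    -1.   ] F [0.8 3.2 8.4] tq [0.73 0.43 0.02] t 17.6 grip 0.0105 q [-0.74  0.21 -0.59  0.45  0.35 -0.03]
```

Emit:
jog_arm([
  [[0, 0, 0.6, 0, 0, 4, 6], [0, 0, 0.6, 0, 0, 4, 6], [0, 0, 0.5, 0, 0, 4, 6], [0, 0, 0.3, 0, 0, 3.5, 6]],
])

```text
clock: 18.0
eef_pos: [0.4445, -0.2656, 0.0849]
tool_rot: [0.435, 0.868, 0.129, 0.201]
ft_force: [-5.0, 2.7, 7.2]
grip_width: 0.0106
```

Run:
```python
from h import *
rep()
```

```text
panel mm [-0.   3.7 14.4] jaw 30.7 toolz [ 0.01 -0.   -1.  ] F [-0.9  3.2  8.5] tq [ 0.65  0.59 -0.02] t 18.0 grip 0.0106 q [-0.74  0.21 -0.59  0.44  0.36  0.24]
```

Emit:
jog_arm([
  [[0, 0, -1, 0, 0, 0.3, 6], [0, 0, -1, 0, 0, 0, 6], [0, 0, -1, 0, 0, 0, 6], [0, 0, -0.5, 0, 0, 0, 6]],
])

```text
clock: 18.4
eef_pos: [0.4425, -0.2657, 0.0887]
tool_rot: [0.432, 0.87, 0.128, 0.201]
ft_force: [10.8, 0.2, -12.7]
grip_width: 0.0103
```

Run:
```python
from h import *
rep()
```

```text
panel mm [-0.1  3.8 18.7] jaw 31.0 toolz [ 0.011 -0.001 -1.   ] F [  3.8  -1.  -16.2] tq [-0.21 -0.21 -0.11] t 18.4 grip 0.0103 q [-0.75  0.2  -0.59  0.45  0.36  0.24]
```

Sprung out again (z = 18.7 mm, now pulling slightly outward). I'll open and retreat along the axis.

Emit:
jog_arm([
  [[0, 0, 0.3, 0, 0, 0, 14], [0, 0, 0, 0, 0, 0, 20], [0, 0, 0, 0, 0, 0, 26], [0, 0, 0, 0, 0, 0, 30]],
])

```text
clock: 18.8
eef_pos: [0.4419, -0.2666, 0.0878]
tool_rot: [0.43, 0.871, 0.126, 0.201]
ft_force: [-0.3, 0.2, -0.8]
grip_width: 0.0299
```

Emit:
jog_arm([
  [[0, 0, -10, 0, 0, 0, 30], [0, 0, -20, 0, 0, 0, 30], [0, 0, -40, 0, 0, 0, 30], [0, 0, -40, 0, 0, 0, 30], [0, 0, -40, 0, 0, 0, 30]],
])

```text
clock: 19.3
eef_pos: [0.3683, -0.2706, 0.2216]
tool_rot: [0.43, 0.872, 0.128, 0.196]
ft_force: [-0.3, -1.3, -0.2]
grip_width: 0.0298
```

Run:
```python
from h import *
rep()
s=camera("scene")[:,:,::-1]
A=crop("s",s,300,130,80,75,8)
def dot(X,c):
    u,v=proj("scene",X)[0];cv2.circle(A,(int((u-300)*8),int((v-130)*8)),2,c,-1)
for a in (-40,-60,-80):
    d=np.cos(np.radians(a))*PX+np.sin(np.radians(a))*PY;dot(O+.008*PZ+.029*d,(0,255,0) if a==-60 else (255,0,255))
cv2.imwrite("pics/k3.png",A)
for n in("scene",): 
    for t in("shield","adhesive_vial"):print(t,[(round(d["conf"],2),d["at"],int(d["pixels"].sum())) for d in masks_of(t,n)])
```

```text
panel mm [ -5.9   6.9 170.8] jaw 31.4 toolz [ 0.001  0.006 -1.   ] F [-0.5 -1.2  0. ] tq [-0.06  0.44  0.02] t 19.3 grip 0.0298 q [-0.89 -0.04 -0.44  0.91  0.4   0.08]
shield [(0.87, [218.5, 299.9], 2004)]
adhesive_vial [(0.6, [161.4, 328.8], 251)]
```

View pics/k3.png

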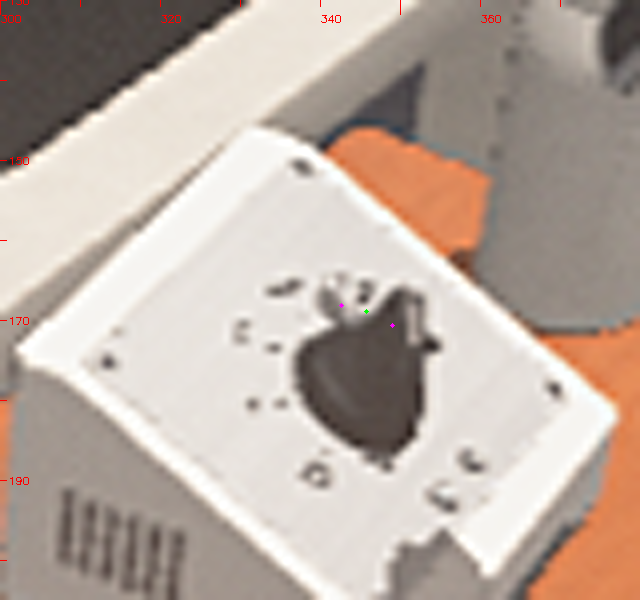

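Run:
```python
from h import *
p,R,o=cur();plan([.30,-.02,.30],R,8,30)
```

```text
[[27.8, 16.6, -10.9, 0.0, 0.0, 0.0, 30], [27.8, 16.6, -10.9, 0.0, 0.0, 0.0, 30], [27.8, 16.6, -10.9, 0.0, 0.0, 0.0, 30], [27.8, 16.6, -10.9, 0.0, 0.0, 0.0, 30], [27.8, 16.6, -10.9, 0.0, 0.0, 0.0, 30]]
[[27.8, 16.6, -10.9, 0.0, 0.0, 0.0, 30], [27.8, 16.6, -10.9, 0.0, 0.0, 0.0, 30], [27.8, 16.6, -10.9, 0.0, 0.0, 0.0, 30]]
```

Emit:
jog_arm([
  [[28, 16.6, -11, 0, 0, 0, 30], [28, 16.6, -11, 0, 0, 0, 30], [28, 16.6, -11, 0, 0, 0, 30], [28, 16.6, -11, 0, 0, 0, 30], [28, 16.6, -11, 0, 0, 0, 30]],
])

```text
clock: 19.95
eef_pos: [0.3225, -0.111, 0.2683]
tool_rot: [0.433, 0.871, 0.126, 0.196]
ft_force: [0.5, 0.6, -0.3]
grip_width: 0.0299
```

Emit:
jog_arm([
  [[28, 16.6, -11, 0, 0, 0, 30], [28, 16.6, -11, 0, 0, 0, 30], [28, 16.6, -11, 0, 0, 0, 30], [0, 0, 0, 0, 0, 0, 30]],
])

```text
clock: 20.35
eef_pos: [0.2924, -0.0077, 0.2968]
tool_rot: [0.429, 0.873, 0.128, 0.194]
ft_force: [1.1, -0.2, 0.1]
grip_width: 0.0299
```

Run:
```python
from h import *
rep()
W=np.zeros((600,800,3),np.uint8)
for i,(n,x,y) in enumerate((("scene",328,155),("top",386,200))):
    im=camera(n)[:,:,::-1]
    S=12;A=cv2.resize(im[y:y+40,x:x+33],None,fx=S,fy=S,interpolation=cv2.INTER_CUBIC);B=A.copy()
    for a,c in((-40,(255,0,255)),(-60,(0,255,0)),(-100,(255,0,0)),(-80,(0,255,255))):
        d=np.cos(np.radians(a))*PX+np.sin(np.radians(a))*PY
        for r in(.022,.029):
            u,v=proj(n,O+.008*PZ+r*d)[0];cv2.circle(A,(int((u-x+.5)*S),int((v-y+.5)*S)),2,c,-1)
    W[:480,i*400:i*400+396]=A
cv2.imwrite("pics/k4.png",W[:480])
```

```text
panel mm [-14.2 276.3 259.4] jaw 31.4 toolz [-0.001  0.009 -1.   ] F [ 1.  -0.4 -0.4] tq [-0.05  0.45  0.02] t 20.35 grip 0.0299 q [-0.16 -0.6  -0.59  1.12  0.13  0.79]
```

View pics/k4.png

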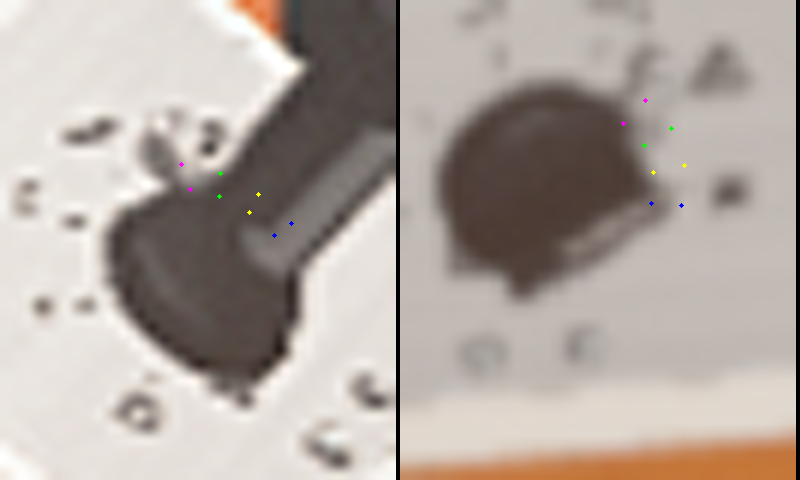

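In the top view the bar runs at about 31° in the picture, against 33° predicted for the triangle. Over the grip the tool turned from 190° to 31°, or 159° of the 160° needed. The network finds the shield and vial where they were. I'm handing in.

Run:
```python
from h import *
camera("top");m=masks_of("shield","top")[0];print(m["at"],int(m["pixels"].sum()),get_obs()["clock"])
print(job_done())
```

```text
[195.6, 228.5] 542 20.55
the job is handed in; nothing more can be done
None
```

The shield hangs astride the front rail and is released, and the selector knob is turned to the triangle and sprung out. I handed the job in at about 20.6 s of the 67 s allowed.

- **Shield:** after release, the top view put its centre at (0.405, 0.260), within about 1 mm of my rail_mid estimate. The last network check before handing in had its mark about 3 pixels (8 mm) further along the rail, still well inside the 36 mm limit.
- **Vial:** it stood upright in the close view after the shield was hung. The network still found it in place after the knob was turned.
- **Knob turn:** I gripped the bar at the ring and turned it clockwise about 159° (160° expected). From 18° to 59° right of straight up I kept it pressed in 4–4.8 mm at about 8–8.5 N, and felt no resistance at the safety stop.
- **Spring-out:** I eased it back to its sprung-out height, reading about 16 N outward pull just before opening the gripper. The arm is now parked clear of everything.

**Not confirmed by sight:** I could not make out the pointer tab itself in the last pictures, because a finger hid the knob in the scene view and the top view is coarse. That the knob is home at the triangle rests on the bar's direction in the top view (about 31° against 33° predicted), the measured turn, and the spring-out height.

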